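# Seat a cutter blade on its locating pin

## Task

Fit the blade with the red grip into the mount-board cutter's carrier: lay it flat in the bed and slide it back under the two blue lips until its notch is fully home on the brass pin. Seat it with a steady but gentle push against the pin, about 8 N for half a second, never forcing blade, pin or carrier, then let go. Leave the two green cups, the phone and the steel ring where they are.

Things in the scene. Friction and masses are not known exactly. Their poses are not given: they have to be found in the camera images.
- blade: Loose steel blade, 0.14 to 0.28 kg, 120 mm long (x), 40 wide (y), 5 thick, lying on a grey foam pad 170 x 90 x 12 mm. Origin: centre of its underside; z up. The dark ground edge is at x = -60 mm. The heel at +x has an open notch 12 mm wide, 22 mm deep, with a flat bottom at x = +38 mm.
- spine (a point): Centre of the blade's red grip spine, the part to grasp: a bar 60 mm long (blade x), 12 mm wide (y), 26 mm tall, on the middle of the blade. This point is 18 mm above the blade's underside, 13 mm above its upper face, 13 mm below the spine's top.
- notch (a point): Middle of the notch's flat bottom, at the blade's underside (blade x = +38 mm, y = 0, z = 0). Axes as the blade's.
- holder: The carrier, fixed: an aluminium block 210 mm long (x = -100 to +110), 80 wide (y), origin on its underside. Its polished, slippery upper face 16 mm up is the bed. The blade slides along +x, heel first, between two blue rails 5 mm high, 45 mm apart (x = -77 to +98 mm). A dark end block, 14 mm above the bed, is at x = +98 to +110 mm. Home, the blade's origin is at x = +12 to +28 mm (as the pin is set), y = 0.
- bed (a point): Point on the bed directly above the carrier's origin (16 mm above the table). Axes as the carrier's.
- lips (a point): Point on the bed midway between the two blue lips (carrier x = +68, y = 0 mm). The lips span carrier x = +56 to +80 mm and reach inward to y = +-15 mm, 9 mm clear above the bed, tops 13 mm above it. The heel must slide under them from -x. Laid with the blade's origin at carrier x = -15 mm or less, the blade lies wholly in front of them.
- pin_mark (a point): Middle of the slot in which the pin is set, on the bed (carrier x = +62, y = 0 mm). Brass pin, 8 mm in diameter, 10 mm high, at y = 0, locked rigidly by the last user up to 8 mm before or beyond this mark along carrier x: its true place is not given. Home, the notch bottom touches its -x side. More than 15 N harms the pin and it hardly gives: feel for it.
- cup_a: Green open cup, 64 mm wide, 28 mm high, loose. Origin at the centre of its underside. Leave alone.
- cup_b: Another such green cup. Leave alone.
- phone: Black phone lying flat, 145 x 70 x 9 mm, loose. Origin at the centre of its underside. Leave alone.
- split_ring: Steel ring, 42 mm wide, 5 mm high, loose. Origin at the centre of its underside. Leave alone.
Things that resemble listed ones, but are neither listed nor needed, are in the scene too. There is more than one size of the blade; the job needs the middle-sized.

How it is judged:
On the way:
1. the blade, in place in the bed with its notch round the pin, is pressed against the pin with at least 4 N for 0.3 s (x of pin_c0 in the frame of blade between 0.04 and 0.0445 m and y of pin_c0 in the frame of blade between -0.003 and 0.003 m and z of notch in the frame of bed between -0.002 and 0.002 m and angle between the x axis of blade and the x axis of holder, either way round below 0.07 rad and angle between blade's own z axis and vertical below 0.04 rad and contact force between blade and pin_c0 above 4 N), for 0.3 s.
At the end, for the whole second after the job is handed in: The blade lies flat in the bed (within 2 mm, 0.04 rad), in line with the carrier within 0.07 rad, heel under the lips, notch round the pin: notch bottom no more than 2.5 mm from the pin's near side, pin within 3 mm of the notch's centre line; released and at rest (x of pin_c0 in the frame of blade between 0.04 and 0.0445 m and y of pin_c0 in the frame of blade between -0.003 and 0.003 m and z of notch in the frame of bed between -0.002 and 0.002 m and angle between the x axis of blade and the x axis of holder, either way round below 0.07 rad and angle between blade's own z axis and vertical below 0.04 rad and linear speed of blade below 0.01 m/s and contact force between blade and the fingers below 0.1 N); the robot touches nothing.
It fails at once if the blade is pressed on the pin with more than 15 N (contact force between blade and pin_c0 above 15 N).
It fails at once if the blade or the robot is pressed on the carrier with more than 25 N (contact force between any of blade, the arm, the fingers and holder above 25 N).
It fails at once if a green cup, the phone or the steel ring is moved by more than 15 mm (distance of any of cup_a, cup_b, phone, split_ring from where it was at the start of the episode above 0.015 m).
It also fails if it takes over 59 s, if anything falls off the work surface, if the arm or the gripper's body presses on something with over 40 N, if the wrist force passes 120 N, or if a joint passes its speed limit or range.

## Robot

A 6-joint arm with a two-finger parallel gripper is mounted at the origin on the work surface. World frame = base frame: x ahead of the robot, y to its left, z up, the work surface at z = 0. Lengths are in m, angles in rad, forces in N, time in s.
With the tool pointing down it reaches from about 0.2 to 0.875 m from the base axis. Payload 3.4 kg.
Tool frame: the origin (TCP) lies at the very end of the fingers, on their centre line; the grasp point (between the pads) lies 19 mm behind it; z points along the fingers, y is the direction in which the jaws open and shut (so a half turn about z gives the same grasp; the last joint's range is limited). The gripper opens to 94 mm and grips with 3 to 60 N. Pads are 16 mm wide; open, the fingers measure 119 mm over their backs; the gripper's body (75 mm by 177 mm) begins 78 mm behind the grasp point.
Start: joints at [-1.351, 0.276, 1.505, -0, 1.361, -0.121], TCP at [0.192, -0.542, 0.205] pointing down, gripper open.
Joint ranges: [-2.89, 2.89], [-0.75, 2.08], [0.22, 2.7], [-1.18, 4.32], [0.11, 2.71], [-2.7, 2.7]. Speed limits (rad/s): [2.57, 2.57, 3.14, 3.14, 3.14, 3.14].

## Interface

Orientations are given as a rotation vector (axis times angle).
In Python, from plant import get_obs, grab_frame, get_calibration, job_done gives the robot as it stands.
- The arm moves only by the tool play_rows, never from a script. Its argument "steps" is text: rows parted by semicolons, each of 7 numbers parted by spaces: the turn, a rotation vector about the tool's x, y, z in degrees, then the shift along the tool's x, y, z in m, then the finger opening in m, from 0 to 0.094. In form: wx wy wz tx ty tz hand; .... A call has exactly 5 rows; each row is the pose to reach, as a shift and turn from the pose commanded when the call began, along the tool's axes at that moment; what a row does not reach only later rows make up. A row lasts 1/12 s, in which the tool goes at most 41.7 mm and 7.16 degrees, less where a joint would pass 70% of its speed; a pose out of reach is approached as far as the arm can. A call with a gripper value outside its range is refused whole. The fingers move at their own pace and stop on an object; "grip_force" is the grip in N (left out, the last holds). Time passes only in rows, so rows that repeat a pose let the fingers close, or fill a call up. It gives the time, the measured TCP pose, the force and the opening at its end, in the units of the state.
- get_obs(): the state, without advancing time (a new reading comes with each control period).
- grab_frame(name): name is "scene" or "top" or "wrist"; returns the picture (420x560x3 uint8, blue, green, red); there is no depth.
- get_calibration(name): a dict with "fx", "fy", "cx", "cy" (pixels), "pose" (4x4, takes a point from camera to world coordinates). Camera axes: x right, y down, z forward; pixel columns grow to the right and rows downward; lengths in m; the calibration is good to about 2 mm. A picture is of the moment at which its call begins: read the wrist's pose just before it. get_calibration takes no time and is no camera call; for the wrist camera it gives the pose at the moment of the call.
- job_done(): hands the job in, once; it reports no verdict.
The state is a dict: "clock": time; "joints": joint angles; "qd": joint speeds; "joint_efforts": joint torques, N m; "tcp_pos": TCP position; "eef_rot": TCP orientation; "force": force on the tool from outside, world axes, zero at the start; "ft_torque": the same for the moment, N m; "gripper_width": finger opening in m.
Only numpy, scipy, OpenCV 4.12 (cv2) and the standard library are available. Lean on these libraries where they do the work, as an engineer would, in place of code of your own. Each camera call takes 0.05 s, during which the arm holds its last target.

## Working session

There is one attempt and no reset: what is moved stays moved. The work goes in short steps, Python scripts to look and compute and a tool call to move; the robot and the scene stay as the last step left them, time stands still between calls to the robot, and variables do not carry over. Pictures are saved under pics/ and viewed, and the job is handed in when it is done.

Besides the shell and the picture viewer there is one more tool, called as name(argument=value, ...) on one line, values as JSON. play_rows: Moves the arm, as the interface text tells. Its arguments: {"type":"object","properties":{"steps":{"type":"string"},"grip_force":{"type":"number"}},"required":["steps"]}

```bash
mkdir -p pics; ls
python3 - <<'E'
from plant import *
import cv2
print(get_obs())
for n in ["scene","top","wrist"]:
    c=get_calibration(n); print(n,c)
    cv2.imwrite(f"pics/{n}0.png",grab_frame(n))
E
```

```text
pics
{'clock': 0.0, 'joints': array([-1.35096274e+00,  2.76577153e-01,  1.50607565e+00,  9.59703292e-06,
        1.36071018e+00, -1.21011659e-01]), 'qd': array([ 0.00038716, -0.00068812, -0.00069007, -0.0013723 , -0.00136751,
        0.00087383]), 'joint_efforts': array([-3.42421672e-04, -4.04576147e+01, -2.37225902e+01,  7.00409780e-02,
        3.44073598e-02, -1.48453969e-04]), 'tcp_pos': array([ 0.19208451, -0.54138395,  0.20463783]), 'eef_rot': array([-3.09433849e+00, -5.32507480e-01,  1.22555431e-04]), 'force': array([-0.16317122, -0.05119709, -0.02590953]), 'ft_torque': array([0.02132195, 0.00615981, 0.0308519 ]), 'gripper_width': 0.09381229850961544}
scene {'fx': 398.121022225622, 'fy': 398.121022225622, 'cx': 271.94955247532636, 'cy': 206.25790633150967, 'pose': array([[ 0.42326472,  0.73236265, -0.53337785,  1.03358787],
       [ 0.90585337, -0.33127709,  0.26397948, -0.25557683],
       [ 0.01663285, -0.59489532, -0.80363107,  0.78949261],
       [ 0.        ,  0.        ,  0.        ,  1.        ]])}
top {'fx': 468.91208396904, 'fy': 468.91208396904, 'cx': 282.32760315354125, 'cy': 205.0689746932559, 'pose': array([[ 0.02429361, -0.98757361,  0.15526812,  0.37885345],
       [-0.99968849, -0.02310954,  0.00942671, -0.01674655],
       [-0.00572139, -0.15544876, -0.98782739,  1.18099977],
       [ 0.        ,  0.        ,  0.        ,  1.        ]])}
wrist {'fx': 295.7032665938368, 'fy': 295.7032665938368, 'cx': 275.0852160195795, 'cy': 211.26888154530093, 'pose': array([[ 0.3345779 , -0.91707145, -0.21688148,  0.25391455],
       [-0.94236381, -0.32628937, -0.07406552, -0.51874361],
       [-0.00284274,  0.22916194, -0.97338416,  0.38417375],
       [ 0.        ,  0.        ,  0.        ,  1.        ]])}
```

View pics/scene0.png

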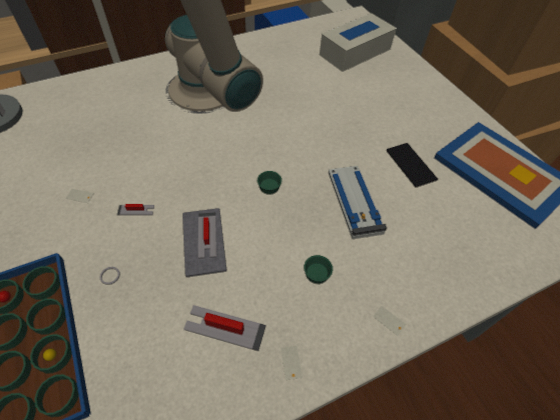

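View pics/top0.png

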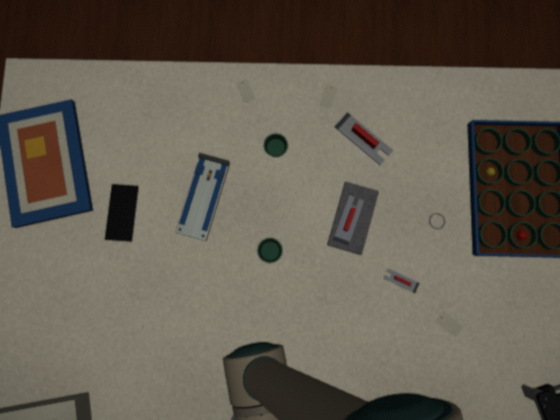

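View pics/wrist0.png

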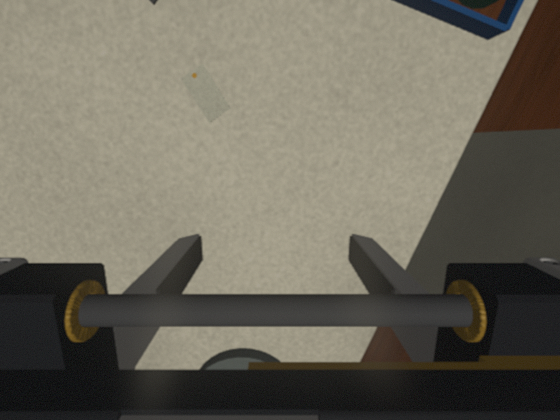

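Candidates: the large blade (top 364,137), the blade on the grey pad (top 350,218) and the small blade (top 402,281). The one on the pad is middle-sized and lies on foam as described. I'll confirm it in a crop.

Run:
```python
import cv2,numpy as np
t=cv2.imread("pics/top0.png");s=cv2.imread("pics/scene0.png")
a=cv2.resize(t[175:260,320:385],None,fx=6,fy=6,interpolation=cv2.INTER_CUBIC)[:500]
b=cv2.resize(t[148:246,170:235],None,fx=6,fy=6,interpolation=cv2.INTER_CUBIC)[:580]
im=np.zeros((590,790,3),np.uint8);im[:a.shape[0],:390]=a;im[:b.shape[0],395:785]=b
cv2.imwrite("pics/crop_top.png",im)
a=cv2.resize(s[200:280,175:235],None,fx=6,fy=6,interpolation=cv2.INTER_CUBIC)
b=cv2.resize(s[160:240,322:390],None,fx=6,fy=6,interpolation=cv2.INTER_CUBIC)
im=np.zeros((480,770,3),np.uint8);im[:,:360]=a;im[:,362:770]=b
cv2.imwrite("pics/crop_scene.png",im)
```

```text
(no output)
```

View pics/crop_top.png

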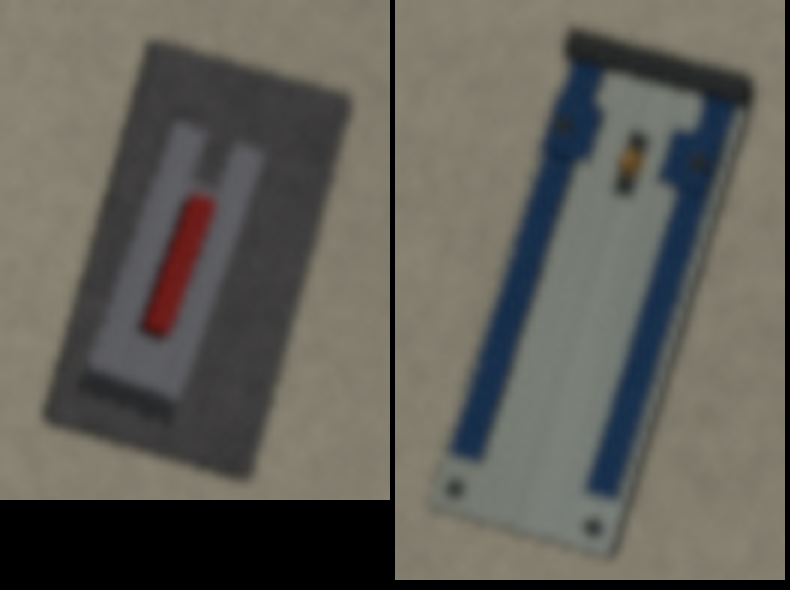

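View pics/crop_scene.png

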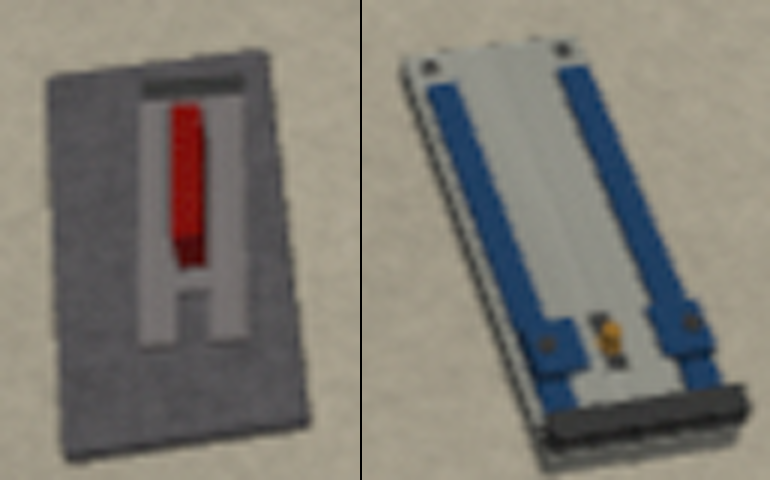

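```bash
cat > h.py <<'E'
import cv2,numpy as np
def ray(c,u,v):
    P=c["pose"];d=P[:3,:3]@np.array([(u-c["cx"])/c["fx"],(v-c["cy"])/c["fy"],1]);return P[:3,3],d
def onz(c,u,v,z):
    o,d=ray(c,u,v);return o+d*(z-o[2])/d[2]
def proj(c,p):
    P=c["pose"];q=P[:3,:3].T@(np.asarray(p)-P[:3,3]);return np.array([c["cx"]+c["fx"]*q[0]/q[2],c["cy"]+c["fy"]*q[1]/q[2]])
def tri(r1,r2):
    (o1,d1),(o2,d2)=r1,r2
    A=np.stack([d1,-d2],1);s=np.linalg.lstsq(A,o2-o1,rcond=None)[0]
    a=o1+d1*s[0];b=o2+d2*s[1];return (a+b)/2,np.linalg.norm(a-b)
def hsv(im):return cv2.cvtColor(im,cv2.COLOR_BGR2HSV)
def red(im):
    H=hsv(im);return (((H[...,0]<8)|(H[...,0]>172))&(H[...,1]>150)&(H[...,2]>60)).astype(np.uint8)*255
def blue(im):
    H=hsv(im);return ((H[...,0]>100)&(H[...,0]<125)&(H[...,1]>120)&(H[...,2]>40)).astype(np.uint8)*255
def blobs(m,box=None,amin=15):
    if box: 
        q=np.zeros_like(m);x0,y0,x1,y1=box;q[y0:y1,x0:x1]=m[y0:y1,x0:x1];m=q
    cs,_=cv2.findContours(m,cv2.RETR_EXTERNAL,cv2.CHAIN_APPROX_NONE)
    return [(c,cv2.contourArea(c),cv2.minAreaRect(c)) for c in cs if cv2.contourArea(c)>amin]
E
python3 - <<'E'
from plant import get_calibration
from h import *
T=get_calibration("top");S=get_calibration("scene")
t=cv2.imread("pics/top0.png");s=cv2.imread("pics/scene0.png")
for n,im,c,box,bb in(("top",t,T,(325,180,385,255),(170,148,235,246)),("scene",s,S,(180,205,230,275),(322,160,390,240))):
    for k,a,r in blobs(red(im),box): 
        bp=[onz(c,*p,.043) for p in cv2.boxPoints(r)]
        e=[onz(c,*p,.043)for p in cv2.boxPoints(r)]
        print(n,"red",a,np.round(r[0],1),r[1],r[2],np.round(bp,4)[:,:2].tolist())
    m=blue(im)
    for k,a,r in blobs(m,bb):
        # axis line fit world
        pts=np.array([onz(c,*p[0],.021)[:2] for p in k]);
        mr=cv2.minAreaRect(pts.astype(np.float32)*1000)
        print(n,"blue",a,np.round(mr[0],1),np.round(mr[1],1),mr[2],np.round(cv2.boxPoints(mr)).tolist())
    H=hsv(im)
    br=((H[...,0]>10)&(H[...,0]<24)&(H[...,1]>130)&(H[...,2]>90)).astype(np.uint8)*255
    for k,a,r in blobs(br,bb,2): print(n,"brass",a,r[0],np.round(onz(c,*r[0],.026),4))
E
```

```text
top red 65.5 [349.2 218.6] (3.9015018939971924, 22.467269897460938) 19.653823852539062 [[0.5035, -0.1565], [0.556, -0.1748], [0.553, -0.1838], [0.5005, -0.1655]]
top blue 225.0 [580.5 170.4] [ 18.6 172.9] 76.07624053955078 [[494.0, 182.0], [662.0, 141.0], [667.0, 159.0], [499.0, 200.0]]
top blue 213.0 [593.6 222.7] [ 15.4 171.9] 74.73472595214844 [[509.0, 238.0], [674.0, 193.0], [679.0, 207.0], [513.0, 253.0]]
scene red 95.0 [206.  230.5] (25.0, 4.0) 90.0 [[0.5045, -0.1653], [0.5083, -0.1571], [0.5709, -0.1794], [0.5673, -0.1873]]
scene blue 243.5 [578.9 171.3] [ 22.7 167.7] 75.63439178466797 [[495.0, 181.0], [657.0, 140.0], [663.0, 162.0], [500.0, 203.0]]
scene blue 225.0 [592.1 223.6] [ 19.3 167.8] 75.17657470703125 [[509.0, 236.0], [671.0, 193.0], [676.0, 211.0], [513.0, 254.0]]
scene brass 6.5 (363.0, 216.0) [0.6411 0.1785 0.026 ]
```

```bash
cat > mv.py <<'E'
import numpy as np,sys
from scipy.spatial.transform import Rotation as R
from plant import get_obs
def delta(p,yaw_deg,obs=None):
    o=obs or get_obs();Rn=R.from_rotvec(o["eef_rot"])
    Rg=R.from_euler("z",yaw_deg,degrees=True)*R.from_rotvec([np.pi,0,0])
    w=(Rn.inv()*Rg).as_rotvec(degrees=True);t=Rn.inv().apply(np.array(p)-o["tcp_pos"])
    return w,t
if __name__=="__main__":
    a=list(map(float,sys.argv[1:]));o=get_obs();w,t=delta(a[:3],a[3],o)
    print("turn",w.round(2),"shift",t.round(4),"pos",o["tcp_pos"].round(4),"F",o["force"].round(2),"w",round(o["gripper_width"],4),"t",round(o["clock"],2),"j6",o["joints"].round(2))
E
python3 mv.py .53 -.17 .16 -19
```

```text
turn [-8.000e-02  2.000e-02  3.853e+01] shift [ 0.4426 -0.2372  0.0452] pos [ 0.1921 -0.5415  0.2048] F [ 0.22  0.39 -0.64] w 0.0937 t 0.15 j6 [-1.35  0.28  1.51 -0.    1.36 -0.12]
```

play_rows(steps="0 0 4 0.03 -0.016 0; 0 0 9 0.065 -0.035 0 0.094; 0 0 13 0.1 -0.053 0 0.094; 0 0 17 0.135 -0.072 0 0.094; 0 0 20 0.17 -0.091 0 0.094")

```text
schema error: expected 7 numbers
```

play_rows(steps="0 0 4 0.03 -0.016 0 0.094; 0 0 9 0.065 -0.035 0 0.094; 0 0 13 0.1 -0.053 0 0.094; 0 0 17 0.135 -0.072 0 0.094; 0 0 20 0.17 -0.091 0 0.094")

```text
clock: 0.57
tcp_pos: [0.3227, -0.3978, 0.2052]
eef_rot: [-3.141, 0.019, 0.0]
force: [0.6, -0.3, -0.4]
gripper_width: 0.0944
```

```bash
python3 mv.py .53 -.17 .16 -19
```

```text
turn [-2.000e-02  1.000e-02  1.829e+01] shift [ 0.2045 -0.2303  0.0452] pos [ 0.3227 -0.3978  0.2052] F [ 0.57 -0.3  -0.38] w 0.0944 t 0.57 j6 [-1.03  0.18  1.63  0.    1.33  0.56]
```

play_rows(steps="0 0 4 0.026 -0.029 0 0.094; 0 0 8 0.052 -0.058 0.005 0.094; 0 0 11 0.078 -0.087 0.01 0.094; 0 0 14 0.1 -0.116 0.015 0.094; 0 0 17 0.13 -0.145 0.02 0.094")

```text
clock: 0.98
tcp_pos: [0.4528, -0.2538, 0.1852]
eef_rot: [3.104, -0.482, -0.002]
force: [-0.7, -0.5, 0.9]
gripper_width: 0.094
```

```bash
python3 mv.py .53 -.17 .16 -19
```

```text
turn [0.02 0.07 1.36] shift [ 0.0482 -0.1033  0.0251] pos [ 0.4528 -0.2538  0.1852] F [-0.74 -0.55  0.87] w 0.094 t 0.98 j6 [-0.64  0.21  1.65 -0.    1.28  1.23]
```

play_rows(steps="0 0 1.4 0.015 -0.034 0.01 0.094; 0 0 1.4 0.03 -0.068 0.02 0.094; 0 0 1.4 0.045 -0.1 0.025 0.094; 0 0 1.4 0.048 -0.103 0.025 0.094; 0 0 1.4 0.048 -0.103 0.025 0.094")

```text
clock: 1.4
tcp_pos: [0.5305, -0.1703, 0.1597]
eef_rot: [-3.1, 0.509, 0.002]
force: [-0.9, -0.7, -0.7]
gripper_width: 0.0943
```

Run:
```python
from plant import *
import cv2,pickle
c=get_calibration("wrist");o=get_obs();im=grab_frame("wrist");cv2.imwrite("pics/w1.png",im);pickle.dump((c,o),open("w1.pkl","wb"));print(o["tcp_pos"])
```

```text
[ 0.5304878  -0.17032287  0.15969051]
```

View pics/w1.png

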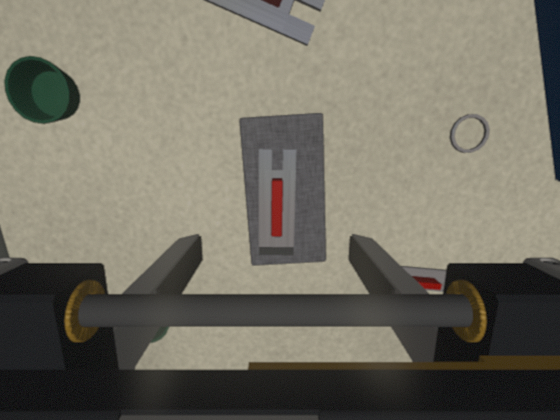

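The blade sits at (277,205), clear between the fingers, with its notch at (278,158) facing up. I'll measure it now.

Run:
```python
from h import *
import pickle
c,o=pickle.load(open("w1.pkl","rb"));im=cv2.imread("pics/w1.png")
R_=red(im)
for k,a,r in blobs(R_,(245,140,310,255)):
    P=np.array([onz(c,*p[0],.043)[:2] for p in k])*1000
    mr=cv2.minAreaRect(P.astype(np.float32));print("red",a,mr,r)
g=cv2.cvtColor(im,cv2.COLOR_BGR2GRAY)
for v in (155,170,190,210,230,245):print(v,g[v,250:306].tolist())
```

```text
red 492.0 ((529.3639526367188, -170.48876953125), (9.437969207763672, 58.868003845214844), 71.36895751953125) ((276.5, 207.0), (56.0, 9.0), 90.0)
155 [87, 89, 90, 89, 87, 82, 83, 84, 96, 115, 119, 121, 123, 122, 123, 124, 122, 122, 125, 123, 123, 112, 93, 82, 78, 82, 85, 83, 86, 87, 88, 86, 92, 106, 119, 120, 121, 123, 122, 123, 122, 121, 122, 123, 122, 112, 95, 84, 80, 81, 83, 83, 84, 85, 90, 89]
170 [88, 90, 92, 92, 89, 88, 85, 82, 100, 117, 120, 122, 120, 121, 123, 123, 124, 124, 127, 123, 122, 119, 112, 112, 112, 111, 113, 114, 112, 112, 113, 114, 115, 121, 122, 121, 122, 121, 121, 120, 122, 124, 124, 124, 122, 114, 92, 83, 82, 87, 88, 89, 89, 90, 88, 91]
190 [84, 84, 86, 89, 88, 87, 86, 85, 100, 114, 118, 120, 118, 117, 121, 120, 123, 122, 124, 122, 110, 90, 70, 67, 66, 66, 65, 69, 68, 69, 69, 64, 78, 103, 118, 120, 120, 119, 117, 117, 120, 123, 123, 123, 116, 101, 86, 87, 89, 88, 87, 86, 88, 91, 92, 91]
210 [90, 85, 85, 88, 87, 90, 83, 84, 94, 110, 118, 118, 117, 117, 116, 117, 121, 121, 121, 118, 105, 80, 63, 65, 66, 65, 67, 67, 64, 67, 59, 66, 86, 108, 117, 119, 117, 115, 113, 116, 120, 122, 121, 119, 109, 98, 92, 92, 89, 88, 87, 84, 82, 81, 80, 76]
230 [88, 90, 92, 89, 87, 85, 84, 90, 97, 111, 115, 116, 115, 114, 115, 116, 119, 120, 118, 117, 101, 78, 65, 64, 64, 66, 62, 64, 64, 63, 64, 71, 99, 115, 120, 118, 115, 113, 114, 116, 120, 119, 119, 113, 101, 93, 92, 92, 90, 89, 89, 89, 86, 83, 86, 87]
245 [89, 79, 88, 89, 90, 90, 92, 91, 99, 110, 115, 116, 117, 118, 117, 117, 117, 118, 118, 116, 113, 114, 115, 114, 115, 116, 119, 117, 117, 117, 116, 117, 118, 118, 118, 118, 116, 114, 113, 118, 119, 119, 117, 108, 95, 89, 89, 88, 90, 89, 87, 85, 82, 84, 86, 91]
```

Run:
```python
from h import *
import pickle
c,o=pickle.load(open("w1.pkl","rb"));im=cv2.imread("pics/w1.png")
g=cv2.GaussianBlur(cv2.cvtColor(im,cv2.COLOR_BGR2GRAY),(3,3),0).astype(float)
H=hsv(im);R_=red(im)
def edge(v,a,b,thr,up):
    for u in range(a,b):
        x,y=g[v,u],g[v,u+1]
        if (up and x<thr<=y) or (not up and x>=thr>y): return u+(thr-x)/(y-x)
def fit(P):
    P=np.array(P)[:,:2];vx,vy,x0,y0=cv2.fitLine(P.astype(np.float32),cv2.DIST_HUBER,0,.001,.001).ravel();
    if vx<0: vx,vy=-vx,-vy
    return np.degrees(np.arctan2(vy,vx)),(x0,y0),(vx,vy)
L=[onz(c,edge(v,252,266,104,True),v,.017) for v in range(152,246)if edge(v,252,266,104,True)]
Rr=[onz(c,edge(v,286,302,107,False),v,.017) for v in range(152,246) if edge(v,286,302,107,False)]
fl,fr=fit(L),fit(Rr);print(fl,fr)
# heel end v on prongs, edge end
for u in (263,267,288,291):
    col=g[:,u];vs=[v for v in range(140,160) if col[v]<104<=col[v+1]];print(u,vs,[np.round(onz(c,u,v+.5,.017),4) for v in vs])
# spine edges red in blur
rr=[];ll=[]
sat=cv2.GaussianBlur(im,(3,3),0).astype(float);d=sat[...,2]-sat[...,1]
for v in range(184,232):
    row=d[v,262:300];t=row.max()/2;i=np.where(row>t)[0];ll.append(onz(c,262+i[0]-(row[i[0]]-t)/(row[i[0]]-row[i[0]-1]),v,.043));rr.append(onz(c,262+i[-1]+(row[i[-1]]-t)/(row[i[-1]]-row[i[-1]+1]),v,.043))
print(fit(ll),fit(rr))
print("width",np.mean([np.linalg.norm(a-b) for a,b in zip(ll,rr)]))
```

```text
(np.float32(-19.251839), (np.float32(0.532925), np.float32(-0.15060695)), (np.float32(0.94407845), np.float32(-0.32972097))) (np.float32(-19.390583), (np.float32(0.5226444), np.float32(-0.18898019)), (np.float32(0.94327724), np.float32(-0.33200613)))
263 [148] [array([ 0.5896, -0.1756,  0.017 ])]
267 [148] [array([ 0.5883, -0.1797,  0.017 ])]
288 [149] [array([ 0.5801, -0.2006,  0.017 ])]
291 [149] [array([ 0.5791, -0.2036,  0.017 ])]
(np.float32(-19.306904), (np.float32(0.5392651), np.float32(-0.16822752)), (np.float32(0.9437611), np.float32(-0.3306281))) (np.float32(-19.17639), (np.float32(0.5328032), np.float32(-0.17733005)), (np.float32(0.94451183), np.float32(-0.32847747)))
width 0.01074661625750567
```

```bash
python3 mv.py .5285 -.170 .02 -19.3
```

```text
turn [0.05 0.07 0.54] shift [-0.0014 -0.0013  0.1401] pos [ 0.5296 -0.1716  0.1601] F [-0.28  0.11  0.19] w 0.0938 t 1.45 j6 [-0.44  0.28  1.62 -0.    1.25  1.46]
```

play_rows(steps="0 0 0.5 -0.001 -0.001 0.03 0.05; 0 0 0.5 -0.001 -0.001 0.06 0.05; 0 0 0.5 -0.001 -0.001 0.09 0.05; 0 0 0.5 -0.001 -0.001 0.11 0.05; 0 0 0.5 -0.001 -0.001 0.115 0.05", grip_force=30)

```text
clock: 1.87
tcp_pos: [0.5254, -0.1712, 0.0426]
eef_rot: [-3.095, 0.532, 0.01]
force: [-0.4, 0.2, -0.5]
gripper_width: 0.0642
```

```bash
python3 mv.py .5285 -.170 .02 -19.3
python3 - <<'E'
from plant import *
import cv2
cv2.imwrite("pics/w2.png",grab_frame("wrist"))
E
```

```text
turn [ 0.01  0.38 -0.2 ] shift [ 0.0027 -0.0022  0.0226] pos [ 0.5254 -0.1712  0.0426] F [-0.36  0.23 -0.46] w 0.0642 t 1.87 j6 [-0.44  0.39  1.78 -0.    0.98  1.47]
```

View pics/w2.png

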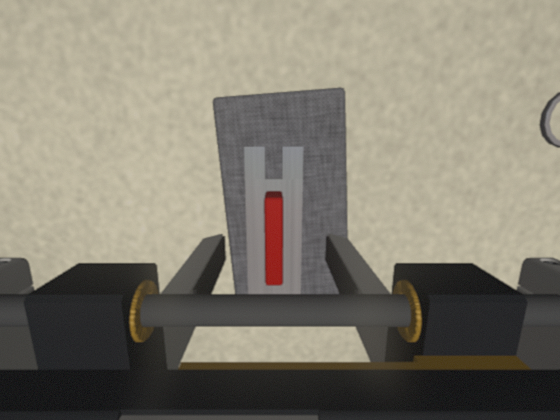

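play_rows(steps="0 0 0 0 0 0.01 0.045; 0 0 0 0 0 0.014 0.045; 0 0 0 0 0 0.014 0.045; 0 0 0 0 0 0.014 0.045; 0 0 0 0 0 0.014 0.045")

```text
clock: 2.33
tcp_pos: [0.5297, -0.171, 0.0324]
eef_rot: [3.096, -0.529, 0.003]
force: [-0.3, -0.6, 0.2]
gripper_width: 0.0451
```

```bash
python3 mv.py .5285 -.170 .02 -19.3
```

```text
turn [ 0.02 -0.11 -0.07] shift [-0.0015 -0.0005  0.0124] pos [ 0.5297 -0.171   0.0324] F [-0.28 -0.61  0.16] w 0.0451 t 2.33 j6 [-0.44  0.4   1.79 -0.    0.95  1.47]
```

play_rows(steps="0 0 0 -0.001 -0.001 0.006 0.045; 0 0 0 -0.001 -0.001 0.0105 0.045; 0 0 0 -0.001 -0.001 0.0105 0.04; 0 0 0 -0.001 -0.001 0.0105 0.04; 0 0 0 -0.001 -0.001 0.0105 0.04")

```text
clock: 2.75
tcp_pos: [0.5284, -0.1693, 0.0209]
eef_rot: [3.097, -0.528, -0.0]
force: [0.4, 0.6, 0.6]
gripper_width: 0.0402
```

```bash
python3 mv.py .5285 -.170 .02 -19.3
```

```text
turn [ 0.    0.   -0.07] shift [0.0003 0.0007 0.0009] pos [ 0.5284 -0.1693  0.0209] F [0.38 0.63 0.6 ] w 0.0402 t 2.75 j6 [-0.44  0.41  1.81 -0.    0.92  1.47]
```

play_rows(steps="0 0 0 0 0 0.001 0.02; 0 0 0 0 0 0.001 0.005; 0 0 0 0 0 0.001 0.005; 0 0 0 0 0 0.001 0.005; 0 0 0 0 0 0.001 0.005", grip_force=30)

```text
clock: 3.17
tcp_pos: [0.5284, -0.1695, 0.0201]
eef_rot: [3.096, -0.528, 0.0]
force: [-1.1, -0.0, -0.5]
gripper_width: 0.0116
```

play_rows(steps="0 0 0 0 0 0 0.005; 0 0 0 0 0 0 0.005; 0 0 0 0 0 0 0.005; 0 0 0 0 0 0 0.005; 0 0 0 0 0 0 0.005")

```text
clock: 3.58
tcp_pos: [0.5284, -0.1695, 0.0201]
eef_rot: [3.096, -0.528, 0.0]
force: [-0.5, -1.2, 0.3]
gripper_width: 0.0116
```

play_rows(steps="0 0 0 0 0 -0.01 0.005; 0 0 0 0 0 -0.03 0.005; 0 0 0 0 0 -0.06 0.005; 0 0 0 0 0 -0.09 0.005; 0 0 0 0 0 -0.12 0.005")

```text
clock: 4.0
tcp_pos: [0.5277, -0.1686, 0.1412]
eef_rot: [-3.096, 0.528, 0.002]
force: [0.2, -0.8, -1.4]
gripper_width: 0.0119
```

```bash
python3 mv.py .49 .222 .145 -15
```

```text
turn [-0.04  0.09 -4.37] shift [-0.1652 -0.356  -0.0033] pos [ 0.5277 -0.1686  0.1412] F [ 0.16 -0.79 -1.45] w 0.0119 t 4.0 j6 [-0.44  0.29  1.65  0.    1.2   1.47]
```

play_rows(steps="0 0 0 -0.014 -0.03 0 0.005; 0 0 -1 -0.03 -0.065 0 0.005; 0 0 -2 -0.046 -0.1 0 0.005; 0 0 -2 -0.063 -0.135 -0.003 0.005; 0 0 -2 -0.08 -0.17 -0.003 0.005")

```text
clock: 4.42
tcp_pos: [0.5086, 0.0194, 0.1437]
eef_rot: [-3.105, 0.476, -0.0]
force: [0.5, -0.4, -2.2]
gripper_width: 0.012
```

play_rows(steps="0 0 -1 -0.016 -0.035 0 0.005; 0 0 -1 -0.032 -0.07 0 0.005; 0 0 -2 -0.048 -0.105 0 0.005; 0 0 -2.4 -0.064 -0.14 0 0.005; 0 0 -2.4 -0.076 -0.165 0 0.005")

```text
clock: 4.83
tcp_pos: [0.4847, 0.201, 0.1433]
eef_rot: [-3.114, 0.407, 0.001]
force: [0.8, -0.1, -2.7]
gripper_width: 0.0118
```

```bash
python3 mv.py .49 .222 .145 -15
```

```text
turn [-0.08  0.06  0.11] shift [-0.0003 -0.0217 -0.0017] pos [0.4847 0.201  0.1433] F [ 0.84 -0.09 -2.68] w 0.0118 t 4.83 j6 [0.26 0.24 1.71 0.   1.19 2.09]
```

play_rows(steps="0 0 0 0 -0.012 0 0.005; 0 0 0 0 -0.021 0 0.005; 0 0 0 0 -0.021 0 0.005; 0 0 0 0 -0.021 0 0.005; 0 0 0 0 -0.021 0 0.005")

```text
clock: 5.25
tcp_pos: [0.4916, 0.2166, 0.1428]
eef_rot: [3.113, -0.411, -0.001]
force: [0.5, 0.2, -3.0]
gripper_width: 0.0119
```

```bash
cat > snap.py <<'E'
from plant import *
import cv2,pickle,sys
n=sys.argv[1];c=get_calibration("wrist");o=get_obs();im=grab_frame("wrist");cv2.imwrite(f"pics/{n}.png",im);pickle.dump((c,o),open(n+".pkl","wb"));print(o["tcp_pos"],o["eef_rot"],o["qd"].round(3))
E
python3 snap.py w3
```

```text
[0.49160615 0.21661898 0.14280799] [ 3.11338700e+00 -4.11261326e-01 -7.91536525e-04] [-0.007 -0.005  0.005  0.001 -0.003  0.001]
```

View pics/w3.png

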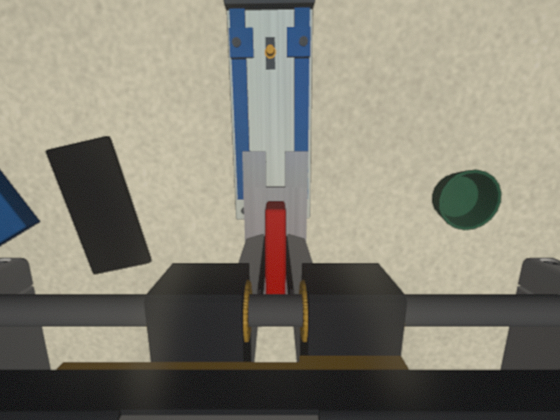

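Ahead is the carrier: pin at (270,50), lips at (240,42) and (300,42), and the blade's heel in front at (262,155). I'll measure the rails and pin.

```bash
cat > meas.py <<'E'
from h import *
import pickle,sys
from scipy.spatial.transform import Rotation as Ro
n=sys.argv[1]; v0,v1=int(sys.argv[2]),int(sys.argv[3])
c,o=pickle.load(open(n+".pkl","rb"));im=cv2.imread(f"pics/{n}.png")
b=blue(im)
x0,x1=int(sys.argv[4]),int(sys.argv[5])
L=[];Rr=[]
bl=cv2.GaussianBlur(im,(3,3),0).astype(float);d=bl[...,0]-bl[...,2]   # blue-red
mid=(x0+x1)//2
for v in range(v0,v1):
    row=d[v];t=30
    for side,acc in((-1,L),(1,Rr)):
        u=mid
        while x0<u<x1 and row[u]<t:u+=side
        if x0<u<x1: acc.append((u-side*(row[u]-t)/(row[u]-row[u-side]),v))
def fit(P):
    P=np.array(P)[:,:2]*1000;vx,vy,a,bb=cv2.fitLine(P.astype(np.float32),cv2.DIST_HUBER,0,.001,.001).ravel()
    if vx<0:vx,vy=-vx,-vy
    r=np.abs((P[:,0]-a)*vy-(P[:,1]-bb)*vx);return np.degrees(np.arctan2(vy,vx)),np.array([a,bb]),np.array([vx,vy]),r.mean()
fl=fit([onz(c,*p,.021) for p in L]);fr=fit([onz(c,*p,.021) for p in Rr])
print("L",fl[0],fl[1],fl[3],"R",fr[0],fr[1],fr[3])
a=np.radians((fl[0]+fr[0])/2);e=np.array([np.cos(a),np.sin(a)]);nn=np.array([-e[1],e[0]])
print("gap mm",(fl[1]-fr[1])@nn," mid offset along n",((fl[1]+fr[1])/2)@nn,"yaw",np.degrees(a))
Rm=Ro.from_rotvec(o["eef_rot"]).as_matrix();tx=Rm[:,0];print("tool yaw",np.degrees(np.arctan2(tx[1],tx[0])),"tcp n",o["tcp_pos"][:2]*1000@nn,"tcp e",o["tcp_pos"][:2]*1000@e)
H=hsv(im);br=((H[...,0]>10)&(H[...,0]<24)&(H[...,1]>130)&(H[...,2]>90)).astype(np.uint8)*255
for k,ar,r in blobs(br,(x0,0,x1,230),8):
    p=onz(c,*r[0],.026)[:2]*1000;print("brass",ar,np.round(r[0],1),np.round(r[1],1),"world",p,"n",p@nn,"e",p@e)
E
python3 meas.py w3 75 145 225 320
python3 - <<'E'
import cv2
im=cv2.imread("pics/w3.png");cv2.imwrite("pics/w3c.png",cv2.resize(im[0:225,205:335],None,fx=2.6*1,fy=2.6,interpolation=cv2.INTER_CUBIC))
E
```

```text
L -14.308994 [588.3783  219.10857] 0.07306733867002072 R -14.237502 [580.87225 174.82451] 0.03637054369584616
gap mm 44.76764  mid offset along n 335.0237 yaw -14.273248
tool yaw -15.049797064387258 tcp n 331.1359551464713 tcp e 423.0240676110665
brass 81.5 [270.  51.] [12.  8.] world [633.62980744 184.18261332] n 334.7163119473851 e 568.6606584696885
```

View pics/w3c.png

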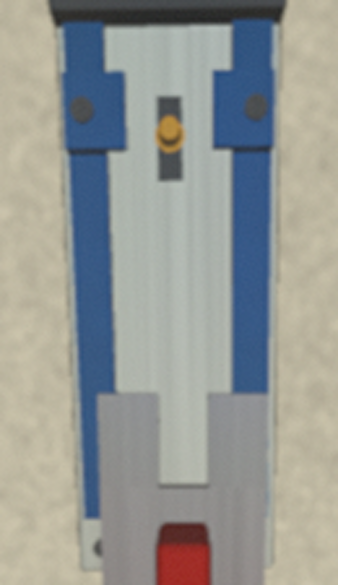

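Run:
```python
from h import *
import pickle
c,o=pickle.load(open("w3.pkl","rb"))
a=np.radians(-14.27);e=np.array([np.cos(a),np.sin(a)])
f=lambda n,u,v,z:print(n,round(float(onz(c,u,v,z)[:2]@e*1000),1))
f("lip front L x56",240,150.5/2.6,.029);f("lip front R",205+245/2.6,149.5/2.6,.029)
f("lip back x80",240,72/2.6,.029)
f("slot back",270,97/2.6,.016);f("slot front",270,180.5/2.6,.016)
f("rail front x-77",205+92/2.6,518/2.6,.021);f("bed front x-100",205+90/2.6,568/2.6,.016)
f("pin top c", 270,127/2.6,.026);f("pin base front",270,153/2.6,.016)
f("endblk front top x98",250,23/2.6,.030)
```

```text
lip front L x56 562.5
lip front R 562.1
lip back x80 587.1
slot back 583.0
slot front 555.4
rail front x-77 430.5
bed front x-100 408.6
pin top c 570.5
pin base front 564.6
endblk front top x98 601.4
```

```bash
cat > heel.py <<'E'
from h import *
import pickle,sys
from scipy.spatial.transform import Rotation as Ro
n=sys.argv[1];c,o=pickle.load(open(n+".pkl","rb"))
z=o["tcp_pos"][2]-.0031
Rm=Ro.from_rotvec(o["eef_rot"]).as_matrix()
for s in sys.argv[2:]:
    u,v=map(float,s.split(","));p=onz(c,u,v,z);print(s,"tool frame mm",(Rm.T@(p-o["tcp_pos"])*1000).round(1))
E
python3 heel.py w3 242.5,151.4 308.2,151.4 265.8,165 285,165 266,186.5 285,186.5
```

```text
242.5,151.4 tool frame mm [ 59.5 -20.6   3.1]
308.2,151.4 tool frame mm [59.5 19.2  3.1]
265.8,165 tool frame mm [51.3 -6.6  3.1]
285,165 tool frame mm [51.3  5.2  3.1]
266,186.5 tool frame mm [38.1 -6.5  3.1]
285,186.5 tool frame mm [38.1  5.3  3.1]
```

Run:
```python
import cv2
im=cv2.imread("pics/w3.png");cv2.imwrite("pics/w3d.png",cv2.resize(im[140:215,230:325],None,fx=8,fy=8,interpolation=cv2.INTER_CUBIC))
```

```text
(no output)
```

View pics/w3d.png

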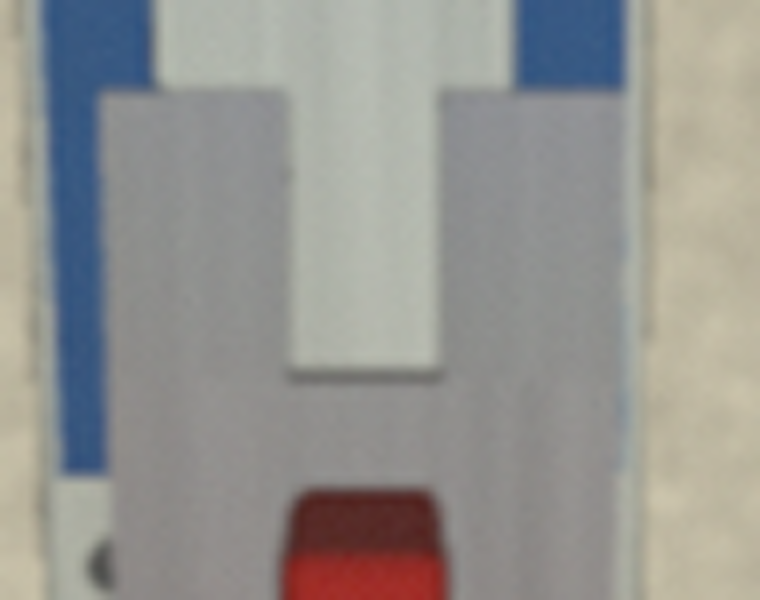

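```bash
python3 mv.py .5544 .2040 .055 -14.3
```

```text
turn [ 0.06  0.02 -0.77] shift [ 0.0639 -0.0043  0.0878] pos [0.4916 0.2165 0.1428] F [-0.04 -0.61 -3.03] w 0.0117 t 5.3 j6 [ 0.29  0.26  1.69 -0.    1.19  2.12]
```

play_rows(steps="0 0 -0.8 0.02 -0.004 0.01 0.005; 0 0 -0.8 0.045 -0.004 0.03 0.005; 0 0 -0.8 0.064 -0.004 0.055 0.005; 0 0 -0.8 0.064 -0.004 0.078 0.005; 0 0 -0.8 0.064 -0.004 0.088 0.005")

```text
clock: 5.72
tcp_pos: [0.5535, 0.203, 0.0519]
eef_rot: [3.115, -0.392, -0.008]
force: [-0.9, 0.2, -3.2]
gripper_width: 0.0119
```

play_rows(steps="0 0 0 0 0 0 0.005; 0 0 0 0 0 0 0.005; 0 0 0 0 0 0 0.005; 0 0 0 0 0 0 0.005; 0 0 0 0 0 0 0.005")

```text
clock: 6.13
tcp_pos: [0.555, 0.2057, 0.0566]
eef_rot: [-3.117, 0.387, -0.004]
force: [0.1, 0.7, -2.3]
gripper_width: 0.0117
```

```bash
python3 mv.py .5544 .2040 .055 -14.3;python3 snap.py w4
python3 - <<'E'
import cv2
im=cv2.imread("pics/w4.png");cv2.imwrite("pics/w4c.png",cv2.resize(im[60:260,170:380],None,fx=3,fy=3,interpolation=cv2.INTER_CUBIC)[:600])
E
```

```text
turn [-0.07 -0.15  0.15] shift [-0.0002  0.0018  0.0016] pos [0.555  0.2057 0.0566] F [ 0.09  0.7  -2.3 ] w 0.0117 t 6.13 j6 [ 0.24  0.42  1.69 -0.    1.04  2.06]
[0.55503782 0.20571988 0.05656566] [-3.11678053  0.38690616 -0.00418767] [ 0.     0.003  0.005  0.001 -0.003 -0.002]
```

View pics/w4c.png

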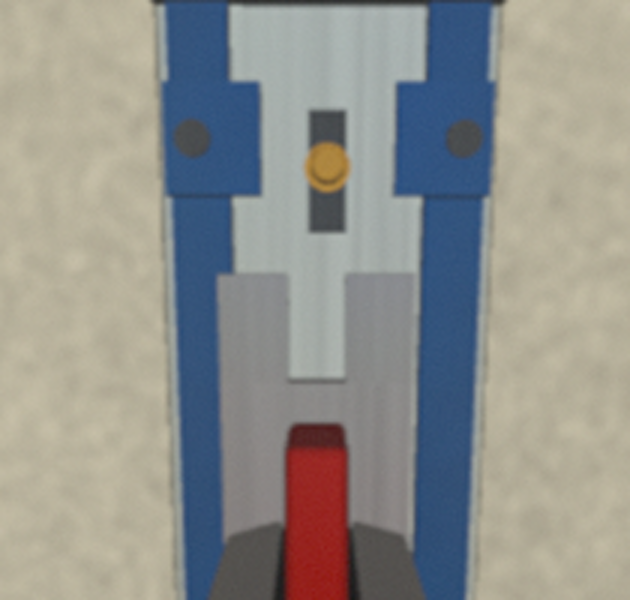

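```bash
python3 meas.py w4 128 149 215 330; python3 heel.py w4 242.6,151.3 308,151.3 266,170 285.3,170 266,187 285.3,187
python3 - <<'E'
from h import *
import pickle
c,o=pickle.load(open("w4.pkl","rb"))
a=np.radians(-14.27);e=np.array([np.cos(a),np.sin(a)])
f=lambda n,u,v,z:print(n,round(float(onz(c,u,v,z)[:2]@e*1000),1))
f("lip front",240,60+195.5/3,.029);f("lip back",240,60+82/3,.029)
f("slot back",279,60+110/3,.016);f("slot front",279,60+232/3,.016)
f("pin base front",279,60+192/3,.016);f("pin top c",279,60+162/3,.026)
E
```

```text
L -14.014456 [625.535   209.51276] 0.03131465567636705 R -14.321363 [615.9471  165.81558] 0.026676341964041877
gap mm 44.714794  mid offset along n 333.8912 yaw -14.167909
tool yaw -14.152680196329033 tcp n 335.3159037234448 tcp e 487.8021261184886
brass 149.5 [278.5 115.5] [15. 13.] world [634.76501957 184.25498561] n 334.01829302271346 e 570.3580730681055
242.6,151.3 tool frame mm [ 59.5 -20.6   3.3]
308,151.3 tool frame mm [59.5 19.   3.2]
266,170 tool frame mm [48.3 -6.5  3.2]
285.3,170 tool frame mm [48.3  5.4  3.2]
266,187 tool frame mm [37.7 -6.6  3.2]
285.3,187 tool frame mm [37.7  5.5  3.2]
lip front 563.2
lip back 587.1
slot back 583.2
slot front 555.5
pin base front 564.8
pin top c 570.7
```

play_rows(steps="0 0 0 0 0.002 0.005 0.005; 0 0 0 0 0.002 0.012 0.005; 0 0 0 0 0.002 0.019 0.005; 0 0 0 0 0.002 0.024 0.005; 0 0 0 0 0.002 0.026 0.005")

```text
clock: 6.6
tcp_pos: [0.5528, 0.2032, 0.0274]
eef_rot: [3.117, -0.388, -0.004]
force: [-0.4, 0.1, -3.5]
gripper_width: 0.0116
```

play_rows(steps="0 0 0 0 0 0 0.005; 0 0 0 0 0 0 0.005; 0 0 0 0 0 0 0.005; 0 0 0 0 0 0 0.005; 0 0 0 0 0 0 0.005")

```text
clock: 7.02
tcp_pos: [0.5541, 0.2035, 0.0293]
eef_rot: [-3.117, 0.388, -0.001]
force: [-0.0, 0.8, -2.1]
gripper_width: 0.0119
```

```bash
python3 mv.py .5544 .2040 .0241 -14.2;python3 snap.py w5
python3 - <<'E'
import cv2
im=cv2.imread("pics/w5.png");cv2.imwrite("pics/w5c.png",cv2.resize(im[60:260,170:380],None,fx=3,fy=3,interpolation=cv2.INTER_CUBIC)[:600])
E
```

```text
turn [-0.01 -0.03  0.03] shift [ 0.0001 -0.0006  0.0052] pos [0.5541 0.2035 0.0293] F [-0.03  0.82 -2.14] w 0.0119 t 7.02 j6 [ 0.23  0.44  1.72 -0.    0.98  2.05]
[0.55413408 0.20349761 0.02926064] [-3.11745841e+00  3.87543745e-01 -9.61965879e-04] [-0.    -0.002  0.003 -0.002  0.     0.001]
```

View pics/w5c.png

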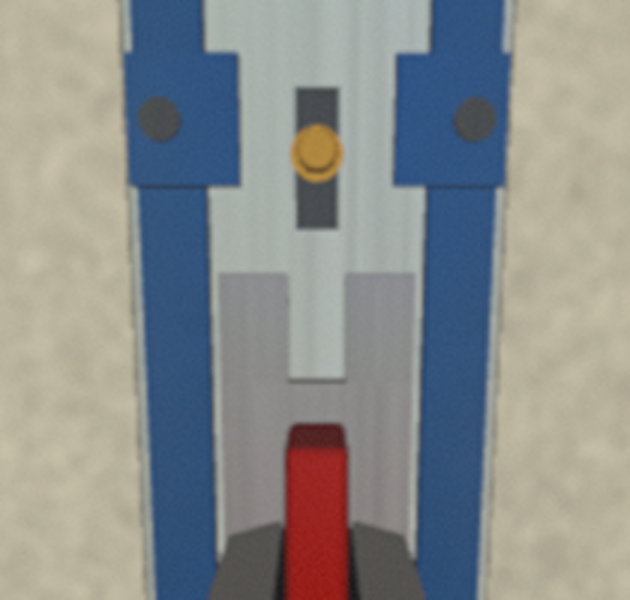

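play_rows(steps="0 0 0 0 0 0.001 0.005; 0 0 0 0 0 0.002 0.005; 0 0 0 0 0 0.003 0.005; 0 0 0 0 0 0.004 0.005; 0 0 0 0 0 0.004 0.005")

```text
clock: 7.48
tcp_pos: [0.5536, 0.2033, 0.0247]
eef_rot: [3.117, -0.388, -0.001]
force: [-0.2, -0.2, -2.3]
gripper_width: 0.012
```

```bash
python3 mv.py .5544 .2040 .0241 -14.2
```

```text
turn [0.02 0.03 0.02] shift [ 0.0006 -0.0009  0.0006] pos [0.5536 0.2033 0.0247] F [-0.18 -0.18 -2.29] w 0.012 t 7.48 j6 [ 0.23  0.45  1.73 -0.    0.97  2.05]
```

play_rows(steps="0 0 0 0 0 0.0003 0.005; 0 0 0 0 0 0.0005 0.005; 0 0 0 0 0 0.0005 0.005; 0 0 0 0 0 0.0005 0.005; 0 0 0 0 0 0.0005 0.005")

```text
clock: 7.9
tcp_pos: [0.5539, 0.2034, 0.0245]
eef_rot: [3.118, -0.388, 0.0]
force: [0.2, 0.1, -2.8]
gripper_width: 0.0118
```

play_rows(steps="0 0 0 0 0 0.0003 0.005; 0 0 0 0 0 0.0005 0.005; 0 0 0 0 0 0.0005 0.005; 0 0 0 0 0 0.0005 0.005; 0 0 0 0 0 0.0005 0.005")

```text
clock: 8.32
tcp_pos: [0.5539, 0.2034, 0.0241]
eef_rot: [3.118, -0.388, 0.0]
force: [-0.8, 0.3, -1.1]
gripper_width: 0.0118
```

play_rows(steps="0 0 0 0 0 0.0003 0.005; 0 0 0 0 0 0.0004 0.005; 0 0 0 0 0 0.0004 0.005; 0 0 0 0 0 0.0004 0.005; 0 0 0 0 0 0.0004 0.005")

```text
clock: 8.73
tcp_pos: [0.554, 0.2034, 0.0241]
eef_rot: [-3.118, 0.388, -0.001]
force: [-0.7, 0.1, 4.8]
gripper_width: 0.0117
```

play_rows(steps="0 0 0 0 0 0 0.005; 0 0 0 0 0 0 0.005; 0 0 0 0 0 0 0.005; 0 0 0 0 0 0 0.005; 0 0 0 0 0 0 0.005")

```text
clock: 9.15
tcp_pos: [0.554, 0.2034, 0.0241]
eef_rot: [-3.118, 0.388, -0.001]
force: [-1.2, -0.8, 5.9]
gripper_width: 0.0118
```

play_rows(steps="0 0 0 0 0 -0.0004 0.005; 0 0 0 0.001 0 -0.0006 0.005; 0 0 0 0.003 0 -0.0008 0.005; 0 0 0 0.005 0 -0.0008 0.005; 0 0 0 0.007 0 -0.0008 0.005")

```text
clock: 9.57
tcp_pos: [0.5609, 0.2017, 0.0241]
eef_rot: [3.118, -0.388, -0.0]
force: [-0.5, 0.5, -0.2]
gripper_width: 0.0116
```

play_rows(steps="0 0 0 0.002 0 0 0.005; 0 0 0 0.004 0 0 0.005; 0 0 0 0.006 0 0 0.005; 0 0 0 0.008 0 0 0.005; 0 0 0 0.01 0 0 0.005")

```text
clock: 9.98
tcp_pos: [0.5705, 0.1991, 0.0241]
eef_rot: [3.117, -0.388, -0.0]
force: [-0.5, 1.0, -2.8]
gripper_width: 0.0118
```

play_rows(steps="0 0 0 0.002 0 0 0.005; 0 0 0 0.004 0 0 0.005; 0 0 0 0.006 0 0 0.005; 0 0 0 0.008 0 0 0.005; 0 0 0 0.009 0 0 0.005")

```text
clock: 10.4
tcp_pos: [0.5794, 0.1969, 0.0243]
eef_rot: [3.117, -0.388, 0.0]
force: [0.7, 0.2, -3.1]
gripper_width: 0.0116
```

```bash
python3 mv.py .5544 .2040 .0241 -14.2;python3 snap.py w6
python3 - <<'E'
import cv2
im=cv2.imread("pics/w6.png");cv2.imwrite("pics/w6c.png",cv2.resize(im[60:260,170:380],None,fx=3,fy=3,interpolation=cv2.INTER_CUBIC)[:600])
E
```

```text
turn [ 0.01 -0.01  0.02] shift [-0.026  -0.0007  0.0001] pos [0.5794 0.1969 0.0243] F [ 0.71  0.22 -3.11] w 0.0116 t 10.4 j6 [ 0.21  0.48  1.67 -0.    0.99  2.03]
[0.57939487 0.19691615 0.0242502 ] [ 3.11740732e+00 -3.87692116e-01  1.43223163e-04] [-0.01   0.011 -0.022  0.001  0.014 -0.006]
```

View pics/w6c.png

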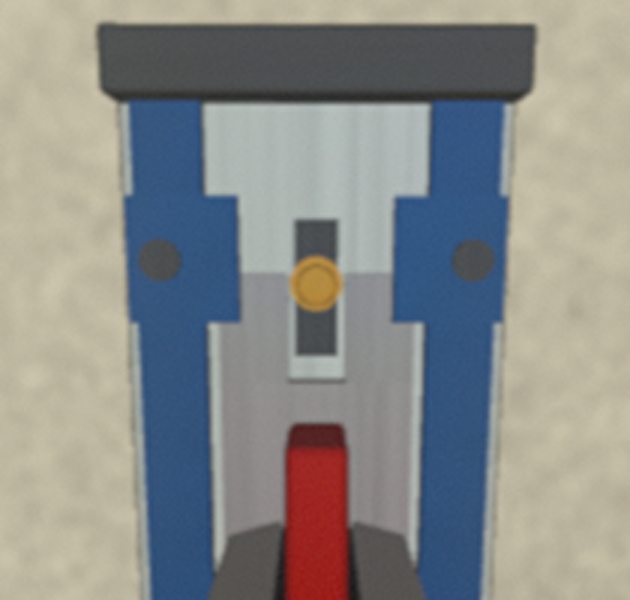

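play_rows(steps="0 0 0 0.002 0 0 0.005; 0 0 0 0.004 0 0 0.005; 0 0 0 0.006 0 0 0.005; 0 0 0 0.008 0 0 0.005; 0 0 0 0.009 0 0 0.005")

```text
clock: 10.87
tcp_pos: [0.5883, 0.1948, 0.0244]
eef_rot: [3.118, -0.388, 0.001]
force: [0.4, 0.1, -2.4]
gripper_width: 0.0118
```

play_rows(steps="0 0 0 0 0 0 0.005; 0 0 0 0.0005 0 0 0.005; 0 0 0 0.001 0 0 0.005; 0 0 0 0.0015 0 0 0.005; 0 0 0 0.0015 0 0 0.005")

```text
clock: 11.28
tcp_pos: [0.5893, 0.1945, 0.0244]
eef_rot: [3.118, -0.388, 0.0]
force: [0.2, -0.1, -2.7]
gripper_width: 0.012
```

```bash
python3 mv.py .5544 .2040 .0241 -14.2;python3 snap.py w7
python3 - <<'E'
import cv2
im=cv2.imread("pics/w7.png");cv2.imwrite("pics/w7c.png",cv2.resize(im[120:220,225:335],None,fx=5,fy=5,interpolation=cv2.INTER_CUBIC)[:600])
E
```

```text
turn [ 0.   -0.01  0.03] shift [-0.0362 -0.0007  0.0003] pos [0.5893 0.1945 0.0244] F [ 0.17 -0.06 -2.71] w 0.012 t 11.28 j6 [ 0.21  0.49  1.65 -0.    1.    2.02]
[0.58934526 0.19448333 0.02439583] [ 3.11752800e+00 -3.87520407e-01  2.38392651e-04] [-0.001  0.     0.003  0.     0.     0.002]
```

View pics/w7c.png

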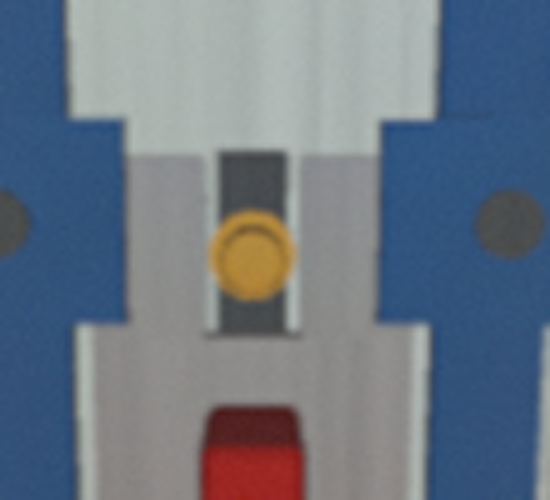

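play_rows(steps="0 0 0 0.0003 0 0 0.005; 0 0 0 0.0006 0 0 0.005; 0 0 0 0.0009 0 0 0.005; 0 0 0 0.001 0 0 0.005; 0 0 0 0.001 0 0 0.005")

```text
clock: 11.75
tcp_pos: [0.5903, 0.1942, 0.0244]
eef_rot: [3.118, -0.388, 0.0]
force: [0.2, 0.2, -2.7]
gripper_width: 0.0117
```

play_rows(steps="0 0 0 0.0002 0 0 0.005; 0 0 0 0.0003 0 0 0.005; 0 0 0 0.0004 0 0 0.005; 0 0 0 0.0005 0 0 0.005; 0 0 0 0.0005 0 0 0.005")

```text
clock: 12.17
tcp_pos: [0.5907, 0.1941, 0.0244]
eef_rot: [3.118, -0.388, 0.0]
force: [0.4, 0.4, -3.0]
gripper_width: 0.0117
```

play_rows(steps="0 0 0 0.0002 0 0 0.005; 0 0 0 0.0003 0 0 0.005; 0 0 0 0.0004 0 0 0.005; 0 0 0 0.0004 0 0 0.005; 0 0 0 0.0004 0 0 0.005")

```text
clock: 12.58
tcp_pos: [0.5911, 0.194, 0.0244]
eef_rot: [3.118, -0.388, 0.0]
force: [0.2, -0.5, -2.4]
gripper_width: 0.0116
```

play_rows(steps="0 0 0 0.0002 0 0 0.005; 0 0 0 0.0003 0 0 0.005; 0 0 0 0.0004 0 0 0.005; 0 0 0 0.0004 0 0 0.005; 0 0 0 0.0004 0 0 0.005")

```text
clock: 13.0
tcp_pos: [0.5915, 0.1939, 0.0244]
eef_rot: [3.118, -0.388, -0.0]
force: [-0.1, 1.1, -2.3]
gripper_width: 0.012
```

play_rows(steps="0 0 0 0.0002 0 0 0.005; 0 0 0 0.0003 0 0 0.005; 0 0 0 0.0003 0 0 0.005; 0 0 0 0.0003 0 0 0.005; 0 0 0 0.0003 0 0 0.005")

```text
clock: 13.42
tcp_pos: [0.5918, 0.1938, 0.0244]
eef_rot: [3.117, -0.388, 0.0]
force: [0.4, -1.7, -2.4]
gripper_width: 0.0119
```

play_rows(steps="0 0 0 0.0001 0 0 0.005; 0 0 0 0.0002 0 0 0.005; 0 0 0 0.0003 0 0 0.005; 0 0 0 0.0003 0 0 0.005; 0 0 0 0.0003 0 0 0.005")

```text
clock: 13.83
tcp_pos: [0.5921, 0.1938, 0.0244]
eef_rot: [3.117, -0.388, 0.0]
force: [0.5, -0.7, -2.5]
gripper_width: 0.012
```

```bash
python3 mv.py .5544 .2040 .0241 -14.2;python3 snap.py w8
python3 - <<'E'
import cv2
im=cv2.imread("pics/w8.png");cv2.imwrite("pics/w8c.png",cv2.resize(im[140:200,250:310],None,fx=9,fy=9,interpolation=cv2.INTER_CUBIC)[:600])
E
```

```text
turn [ 0.01 -0.    0.03] shift [-0.039  -0.0007  0.0003] pos [0.5921 0.1938 0.0244] F [ 0.5  -0.65 -2.45] w 0.012 t 13.83 j6 [ 0.2   0.49  1.65 -0.    1.    2.02]
[0.59208251 0.19375214 0.02437474] [ 3.11749082e+00 -3.87528636e-01  6.15301468e-05] [-0.002  0.    -0.    -0.001  0.    -0.001]
```

View pics/w8c.png

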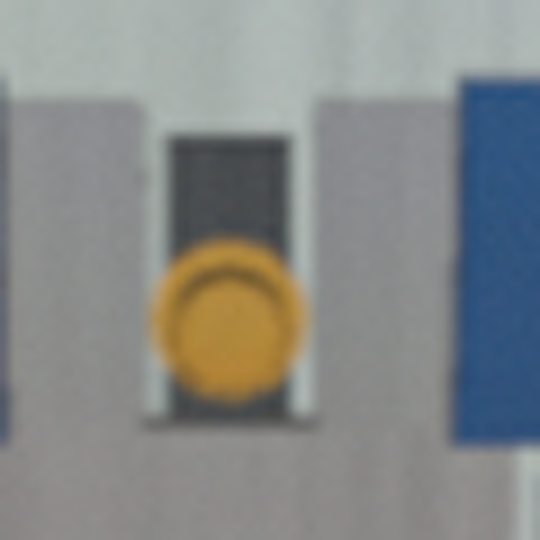

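play_rows(steps="0 0 0 0.0001 0 0 0.005; 0 0 0 0.0002 0 0 0.005; 0 0 0 0.0003 0 0 0.005; 0 0 0 0.0003 0 0 0.005; 0 0 0 0.0003 0 0 0.005")

```text
clock: 14.3
tcp_pos: [0.5924, 0.1937, 0.0244]
eef_rot: [3.117, -0.388, 0.0]
force: [-0.9, 0.0, -2.5]
gripper_width: 0.0116
```

play_rows(steps="0 0 0 0.0001 0 0 0.005; 0 0 0 0.0002 0 0 0.005; 0 0 0 0.0003 0 0 0.005; 0 0 0 0.0003 0 0 0.005; 0 0 0 0.0003 0 0 0.005")

```text
clock: 14.72
tcp_pos: [0.5926, 0.1936, 0.0244]
eef_rot: [3.118, -0.388, 0.0]
force: [0.7, 0.2, -2.0]
gripper_width: 0.0114
```

play_rows(steps="0 0 0 0.0001 0 0 0.005; 0 0 0 0.0002 0 0 0.005; 0 0 0 0.0003 0 0 0.005; 0 0 0 0.0003 0 0 0.005; 0 0 0 0.0003 0 0 0.005")

```text
clock: 15.13
tcp_pos: [0.593, 0.1935, 0.0244]
eef_rot: [3.118, -0.388, 0.0]
force: [-0.5, 0.5, -2.3]
gripper_width: 0.0117
```

play_rows(steps="0 0 0 0.0001 0 0 0.005; 0 0 0 0.0002 0 0 0.005; 0 0 0 0.0003 0 0 0.005; 0 0 0 0.0003 0 0 0.005; 0 0 0 0.0003 0 0 0.005")

```text
clock: 15.55
tcp_pos: [0.5933, 0.1935, 0.0244]
eef_rot: [3.117, -0.388, 0.0]
force: [0.2, -0.5, -2.0]
gripper_width: 0.0117
```

play_rows(steps="0 0 0 0.0001 0 0 0.005; 0 0 0 0.0002 0 0 0.005; 0 0 0 0.0003 0 0 0.005; 0 0 0 0.0003 0 0 0.005; 0 0 0 0.0003 0 0 0.005")

```text
clock: 15.97
tcp_pos: [0.5936, 0.1934, 0.0244]
eef_rot: [3.118, -0.388, 0.0]
force: [-0.0, 0.4, -2.6]
gripper_width: 0.0114
```

play_rows(steps="0 0 0 0.0001 0 0 0.005; 0 0 0 0.0002 0 0 0.005; 0 0 0 0.0003 0 0 0.005; 0 0 0 0.0003 0 0 0.005; 0 0 0 0.0003 0 0 0.005")

```text
clock: 16.38
tcp_pos: [0.5938, 0.1933, 0.0244]
eef_rot: [3.118, -0.388, 0.0]
force: [0.8, 0.4, -2.9]
gripper_width: 0.0121
```

```bash
python3 mv.py .5544 .2040 .0241 -14.2;python3 snap.py w9
python3 - <<'E'
import cv2
im=cv2.imread("pics/w9.png");cv2.imwrite("pics/w9c.png",cv2.resize(im[140:200,250:310],None,fx=9,fy=9,interpolation=cv2.INTER_CUBIC)[:600])
E
```

```text
turn [ 0.   -0.    0.03] shift [-0.0409 -0.0007  0.0003] pos [0.5938 0.1933 0.0244] F [ 0.77  0.42 -2.92] w 0.0121 t 16.38 j6 [ 0.2   0.49  1.64 -0.    1.    2.02]
[0.5938421  0.19332062 0.02437442] [ 3.11750666e+00 -3.87593945e-01  7.60040721e-05] [ 0.003  0.001 -0.001  0.     0.001 -0.   ]
```

View pics/w9c.png

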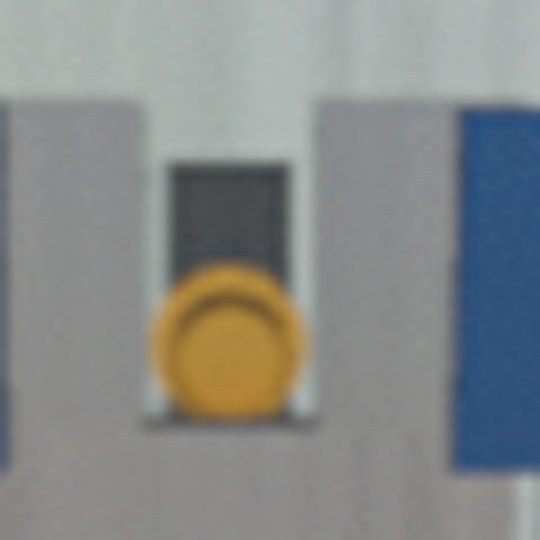

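play_rows(steps="0 0 0 0.0001 0 0 0.005; 0 0 0 0.0002 0 0 0.005; 0 0 0 0.0002 0 0 0.005; 0 0 0 0.0002 0 0 0.005; 0 0 0 0.0002 0 0 0.005")

```text
clock: 16.85
tcp_pos: [0.594, 0.1933, 0.0244]
eef_rot: [3.118, -0.388, 0.0]
force: [-1.3, 0.3, -2.4]
gripper_width: 0.0119
```

play_rows(steps="0 0 0 0.0001 0 0 0.005; 0 0 0 0.0002 0 0 0.005; 0 0 0 0.0002 0 0 0.005; 0 0 0 0.0002 0 0 0.005; 0 0 0 0.0002 0 0 0.005")

```text
clock: 17.27
tcp_pos: [0.5942, 0.1932, 0.0244]
eef_rot: [3.117, -0.388, 0.0]
force: [0.3, -0.8, -2.7]
gripper_width: 0.0119
```

play_rows(steps="0 0 0 0.0001 0 0 0.005; 0 0 0 0.0002 0 0 0.005; 0 0 0 0.0002 0 0 0.005; 0 0 0 0.0002 0 0 0.005; 0 0 0 0.0002 0 0 0.005")

```text
clock: 17.68
tcp_pos: [0.5944, 0.1932, 0.0244]
eef_rot: [3.118, -0.388, 0.0]
force: [-0.0, -0.8, -2.8]
gripper_width: 0.0116
```

play_rows(steps="0 0 0 0.0001 0 0 0.005; 0 0 0 0.0002 0 0 0.005; 0 0 0 0.0002 0 0 0.005; 0 0 0 0.0002 0 0 0.005; 0 0 0 0.0002 0 0 0.005")

```text
clock: 18.1
tcp_pos: [0.5946, 0.1932, 0.0244]
eef_rot: [3.118, -0.388, 0.0]
force: [-0.1, 0.1, -2.6]
gripper_width: 0.0115
```

play_rows(steps="0 0 0 0.0001 0 0 0.005; 0 0 0 0.0002 0 0 0.005; 0 0 0 0.0002 0 0 0.005; 0 0 0 0.0002 0 0 0.005; 0 0 0 0.0002 0 0 0.005")

```text
clock: 18.52
tcp_pos: [0.5948, 0.1931, 0.0244]
eef_rot: [3.118, -0.388, -0.0]
force: [0.4, -0.4, -2.1]
gripper_width: 0.0119
```

play_rows(steps="0 0 0 0.0001 0 0 0.005; 0 0 0 0.0002 0 0 0.005; 0 0 0 0.0003 0 0 0.005; 0 0 0 0.0003 0 0 0.005; 0 0 0 0.0003 0 0 0.005")

```text
clock: 18.93
tcp_pos: [0.5949, 0.193, 0.0243]
eef_rot: [3.117, -0.388, -0.0]
force: [-0.7, 0.0, -2.5]
gripper_width: 0.0118
```

play_rows(steps="0 0 0 0.0001 0 0 0.005; 0 0 0 0.0002 0 0 0.005; 0 0 0 0.0003 0 0 0.005; 0 0 0 0.0003 0 0 0.005; 0 0 0 0.0003 0 0 0.005")

```text
clock: 19.35
tcp_pos: [0.595, 0.193, 0.0243]
eef_rot: [3.117, -0.388, -0.001]
force: [-1.6, 0.4, -2.6]
gripper_width: 0.012
```

```bash
python3 mv.py .5544 .2040 .0241 -14.2;python3 snap.py w10
python3 - <<'E'
import cv2
im=cv2.imread("pics/w10.png");cv2.imwrite("pics/w10c.png",cv2.resize(im[140:200,250:310],None,fx=9,fy=9,interpolation=cv2.INTER_CUBIC)[:600])
E
```

```text
turn [0.01 0.04 0.02] shift [-0.0421 -0.0007  0.0002] pos [0.595  0.193  0.0243] F [-1.56  0.44 -2.64] w 0.012 t 19.35 j6 [0.2  0.49 1.64 0.   1.01 2.02]
[0.59499624 0.19297682 0.02429357] [ 3.11742656e+00 -3.87625631e-01 -1.07669018e-03] [ 0.001 -0.    -0.001  0.002  0.001 -0.   ]
```

View pics/w10c.png

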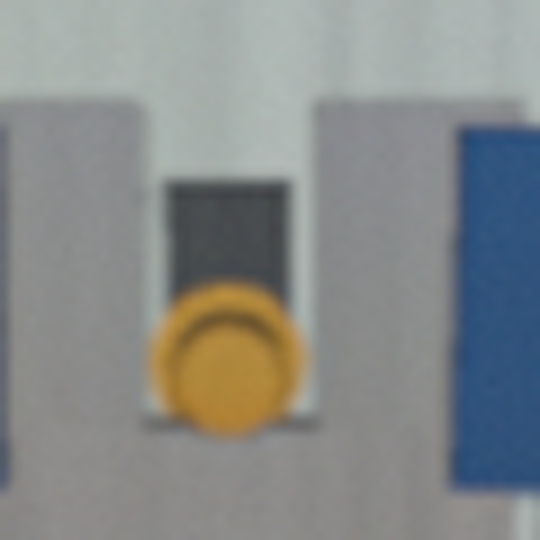

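play_rows(steps="0 0 0 0.0001 0 0 0.005; 0 0 0 0.0002 0 0 0.005; 0 0 0 0.0002 0 0 0.005; 0 0 0 0.0002 0 0 0.005; 0 0 0 0.0002 0 0 0.005")

```text
clock: 19.82
tcp_pos: [0.5951, 0.1929, 0.0243]
eef_rot: [3.117, -0.388, -0.001]
force: [-3.1, 0.6, -2.4]
gripper_width: 0.0121
```

play_rows(steps="0 0 0 0.0001 0 0 0.005; 0 0 0 0.0002 0 0 0.005; 0 0 0 0.0002 0 0 0.005; 0 0 0 0.0002 0 0 0.005; 0 0 0 0.0002 0 0 0.005")

```text
clock: 20.23
tcp_pos: [0.5951, 0.1929, 0.0243]
eef_rot: [3.117, -0.388, -0.002]
force: [-3.6, 0.5, -2.1]
gripper_width: 0.0119
```

play_rows(steps="0 0 0 0.0001 0 0 0.005; 0 0 0 0.0002 0 0 0.005; 0 0 0 0.0003 0 0 0.005; 0 0 0 0.0003 0 0 0.005; 0 0 0 0.0003 0 0 0.005")

```text
clock: 20.65
tcp_pos: [0.5952, 0.1929, 0.0243]
eef_rot: [3.117, -0.388, -0.002]
force: [-5.2, 1.9, -1.5]
gripper_width: 0.0119
```

play_rows(steps="0 0 0 0.0001 0 0 0.005; 0 0 0 0.0002 0 0 0.005; 0 0 0 0.0002 0 0 0.005; 0 0 0 0.0002 0 0 0.005; 0 0 0 0.0002 0 0 0.005")

```text
clock: 21.07
tcp_pos: [0.5952, 0.1929, 0.0243]
eef_rot: [3.117, -0.388, -0.003]
force: [-5.5, 1.9, -0.8]
gripper_width: 0.0117
```

play_rows(steps="0 0 0 0.0001 0 0 0.005; 0 0 0 0.0002 0 0 0.005; 0 0 0 0.0003 0 0 0.005; 0 0 0 0.0003 0 0 0.005; 0 0 0 0.0003 0 0 0.005")

```text
clock: 21.48
tcp_pos: [0.5952, 0.1928, 0.0243]
eef_rot: [3.117, -0.388, -0.004]
force: [-5.5, 1.7, -0.8]
gripper_width: 0.0117
```

play_rows(steps="0 0 0 0.0001 0 0 0.005; 0 0 0 0.0001 0 0 0.005; 0 0 0 0.0001 0 0 0.005; 0 0 0 0.0001 0 0 0.005; 0 0 0 0.0001 0 0 0.005")

```text
clock: 21.9
tcp_pos: [0.5952, 0.1929, 0.0243]
eef_rot: [3.117, -0.388, -0.004]
force: [-6.9, 1.6, -0.8]
gripper_width: 0.0118
```

play_rows(steps="0 0 0 0 0 0 0.005; 0 0 0 0 0 0 0.005; 0 0 0 0 0 0 0.005; 0 0 0 0 0 0 0.005; 0 0 0 0 0 0 0.005")

```text
clock: 22.32
tcp_pos: [0.5952, 0.1929, 0.0243]
eef_rot: [3.117, -0.388, -0.004]
force: [-6.0, 2.9, -1.1]
gripper_width: 0.0114
```

```bash
python3 mv.py .5544 .2040 .0241 -14.2;python3 snap.py w11
python3 - <<'E'
import cv2
im=cv2.imread("pics/w11.png");cv2.imwrite("pics/w11c.png",cv2.resize(im[120:260,200:350],None,fx=4,fy=4,interpolation=cv2.INTER_CUBIC)[:600])
E
```

```text
turn [0.03 0.15 0.02] shift [-0.0423 -0.0008  0.0003] pos [0.5952 0.1929 0.0243] F [-6.04  2.92 -1.08] w 0.0114 t 22.32 j6 [0.2  0.5  1.64 0.   1.01 2.02]
[0.59524781 0.19285179 0.02425891] [ 3.1173976  -0.38771971 -0.00409412] [ 0.002  0.     0.     0.002 -0.    -0.001]
```

View pics/w11c.png

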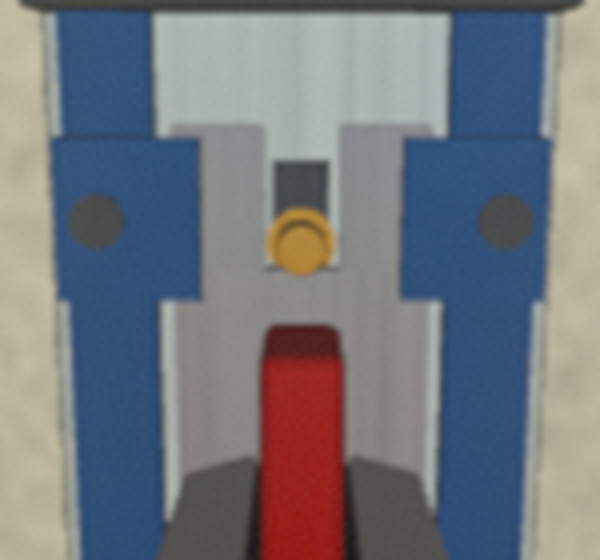

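play_rows(steps="0 0 0 0.0001 0 0 0.005; 0 0 0 0.0002 0 0 0.005; 0 0 0 0.0002 0 0 0.005; 0 0 0 0.0002 0 0 0.005; 0 0 0 0.0002 0 0 0.005")

```text
clock: 22.78
tcp_pos: [0.5953, 0.1928, 0.0243]
eef_rot: [3.117, -0.388, -0.004]
force: [-5.7, 2.2, 0.2]
gripper_width: 0.0117
```

play_rows(steps="0 0 0 0.0001 0 0 0.005; 0 0 0 0.0001 0 0 0.005; 0 0 0 0.0001 0 0 0.005; 0 0 0 0.0001 0 0 0.005; 0 0 0 0.0001 0 0 0.005")

```text
clock: 23.2
tcp_pos: [0.5953, 0.1928, 0.0243]
eef_rot: [3.117, -0.388, -0.005]
force: [-5.2, 2.3, 0.5]
gripper_width: 0.0117
```

play_rows(steps="0 0 0 0 0 0 0.005; 0 0 0 0 0 0 0.005; 0 0 0 0 0 0 0.005; 0 0 0 0 0 0 0.005; 0 0 0 0 0 0 0.005")

```text
clock: 23.62
tcp_pos: [0.5953, 0.1928, 0.0243]
eef_rot: [3.117, -0.388, -0.005]
force: [-6.8, 2.4, 0.7]
gripper_width: 0.012
```

play_rows(steps="0 0 0 0.0001 0 0 0.005; 0 0 0 0.0002 0 0 0.005; 0 0 0 0.0003 0 0 0.005; 0 0 0 0.0003 0 0 0.005; 0 0 0 0.0003 0 0 0.005")

```text
clock: 24.03
tcp_pos: [0.5953, 0.1928, 0.0243]
eef_rot: [3.117, -0.388, -0.006]
force: [-7.3, 2.0, 1.2]
gripper_width: 0.0118
```

play_rows(steps="0 0 0 0.0001 0 0 0.005; 0 0 0 0.0002 0 0 0.005; 0 0 0 0.0002 0 0 0.005; 0 0 0 0.0002 0 0 0.005; 0 0 0 0.0002 0 0 0.005")

```text
clock: 24.45
tcp_pos: [0.5953, 0.1928, 0.0243]
eef_rot: [3.117, -0.388, -0.006]
force: [-7.5, 1.9, -0.1]
gripper_width: 0.0115
```

play_rows(steps="0 0 0 0 0 0 0.005; 0 0 0 0 0 0 0.005; 0 0 0 0 0 0 0.005; 0 0 0 0 0 0 0.005; 0 0 0 0 0 0 0.005")

```text
clock: 24.87
tcp_pos: [0.5953, 0.1929, 0.0243]
eef_rot: [3.117, -0.388, -0.006]
force: [-8.0, 2.5, 0.3]
gripper_width: 0.012
```

```bash
python3 mv.py .5544 .2040 .0241 -14.2; python3 -c "
from plant import *
print(get_obs()['ft_torque'])"
```

```text
turn [0.03 0.22 0.02] shift [-0.0424 -0.0008  0.0004] pos [0.5953 0.1929 0.0243] F [-7.98  2.47  0.33] w 0.012 t 24.87 j6 [0.2  0.5  1.64 0.   1.01 2.02]
[0.47945101 1.34518702 0.04442212]
```

play_rows(steps="0 0 0 -0.0003 0 0 0.005; 0 0 0 -0.0006 0 0 0.005; 0 0 0 -0.0009 0 0 0.005; 0 0 0 -0.0012 0 0 0.005; 0 0 0 -0.0012 0 0 0.005")

```text
clock: 25.28
tcp_pos: [0.5952, 0.1928, 0.0242]
eef_rot: [3.117, -0.388, -0.003]
force: [-4.9, 0.6, -0.6]
gripper_width: 0.0118
```

play_rows(steps="0 0 0 -0.0002 0 0 0.005; 0 0 0 -0.0004 0 0 0.005; 0 0 0 -0.0005 0 0 0.005; 0 0 0 -0.0005 0 0 0.005; 0 0 0 -0.0005 0 0 0.005")

```text
clock: 25.7
tcp_pos: [0.5952, 0.1929, 0.0243]
eef_rot: [3.117, -0.388, -0.002]
force: [-5.9, 1.1, -2.1]
gripper_width: 0.0115
```

play_rows(steps="0 0 0 0 0 0 0.012; 0 0 0 0 0 0 0.016; 0 0 0 0 0 0 0.02; 0 0 0 0 0 0 0.025; 0 0 0 0 0 0 0.028")

```text
clock: 26.12
tcp_pos: [0.5977, 0.1927, 0.0252]
eef_rot: [-3.117, 0.388, -0.006]
force: [0.7, -0.4, -0.5]
gripper_width: 0.0271
```

```bash
python3 mv.py .5544 .2040 .0241 -14.2;python3 snap.py w12
python3 - <<'E'
import cv2
im=cv2.imread("pics/w12.png");cv2.imwrite("pics/w12c.png",cv2.resize(im[120:260,200:350],None,fx=4,fy=4,interpolation=cv2.INTER_CUBIC)[:600])
E
```

```text
turn [-0.05 -0.21  0.03] shift [-0.0447 -0.0003  0.0009] pos [0.5977 0.1927 0.0252] F [ 0.73 -0.4  -0.51] w 0.0271 t 26.12 j6 [ 0.2   0.49  1.64 -0.    1.    2.02]
[0.59766584 0.19272266 0.02517217] [-3.11708638  0.38753877 -0.00580957] [0.001 0.001 0.008 0.004 0.011 0.   ]
```

View pics/w12c.png

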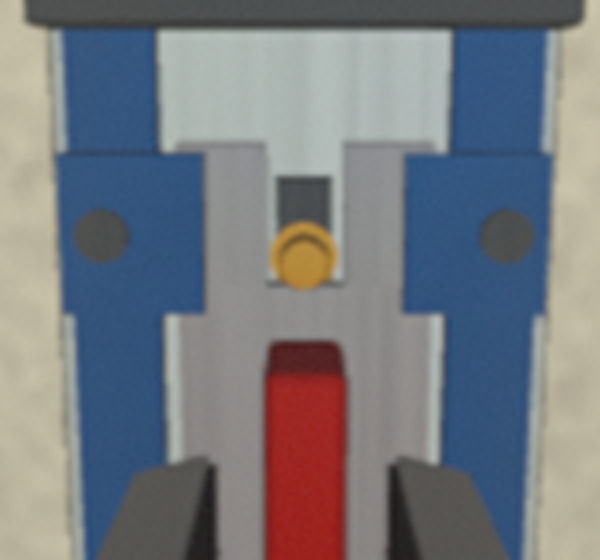

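Released. The notch bottom (285 in the crop) is still against the pin (near side about 288), and the blade lies between the rails. Now I'll lift clear.

play_rows(steps="0 0 0 0 0 -0.002 0.028; 0 0 0 0 0 -0.01 0.028; 0 0 0 0 0 -0.025 0.028; 0 0 0 0 0 -0.05 0.028; 0 0 0 0 0 -0.08 0.028")

```text
clock: 26.58
tcp_pos: [0.5947, 0.1925, 0.1043]
eef_rot: [3.116, -0.388, -0.005]
force: [0.3, 0.6, 0.3]
gripper_width: 0.0276
```

play_rows(steps="0 0 0 -0.02 0 -0.02 0.05; 0 0 0 -0.04 0 -0.03 0.05; 0 0 0 -0.06 0 -0.03 0.05; 0 0 0 -0.06 0 -0.03 0.05; 0 0 0 -0.06 0 -0.03 0.05")

```text
clock: 27.0
tcp_pos: [0.5375, 0.2077, 0.1354]
eef_rot: [-3.117, 0.386, -0.003]
force: [0.3, -0.6, -0.0]
gripper_width: 0.0498
```

play_rows(steps="0 0 0 0 0 0 0.05; 0 0 0 0 0 0 0.05; 0 0 0 0 0 0 0.05; 0 0 0 0 0 0 0.05; 0 0 0 0 0 0 0.05")

```text
clock: 27.42
tcp_pos: [0.538, 0.2073, 0.1339]
eef_rot: [3.117, -0.388, -0.001]
force: [0.5, -0.4, -0.3]
gripper_width: 0.0499
```

```bash
python3 snap.py w13
python3 - <<'E'
from plant import *
import cv2,numpy as np
im=cv2.imread("pics/w13.png");a=cv2.resize(im[0:200,200:345],None,fx=3,fy=3,interpolation=cv2.INTER_CUBIC)
t=grab_frame("top");cv2.imwrite("pics/top1.png",t);s=grab_frame("scene");cv2.imwrite("pics/scene1.png",s)
b=cv2.resize(s[155:245,315:390],None,fx=4,fy=4,interpolation=cv2.INTER_CUBIC)
o=np.zeros((600,750,3),np.uint8);o[:a.shape[0],:a.shape[1]]=a;o[:b.shape[0],440:740]=b;cv2.imwrite("pics/w13c.png",o)
# moved things check
t0=cv2.imread("pics/top0.png")
for n,(x,y) in dict(cup_a=(276,145),cup_b=(270,250),phone=(121,213),ring=(437,221)).items():
    r=22 if n!="phone" else 34
    p0=t0[y-r:y+r,x-r:x+r];d=cv2.matchTemplate(t[y-r-8:y+r+8,x-r-8:x+r+8],p0,cv2.TM_CCOEFF_NORMED);m=cv2.minMaxLoc(d);print(n,m[1],np.array(m[3])-8)
E
```

```text
[0.53797    0.20731901 0.13389341] [ 3.11715482e+00 -3.88170049e-01 -8.37336512e-04] [ 0.002 -0.004  0.003 -0.     0.001 -0.002]
cup_a 0.9997216463088989 [0 0]
cup_b 0.9997382760047913 [0 0]
phone 0.7599507570266724 [0 0]
ring 0.9925035834312439 [0 0]
```

View pics/w13c.png

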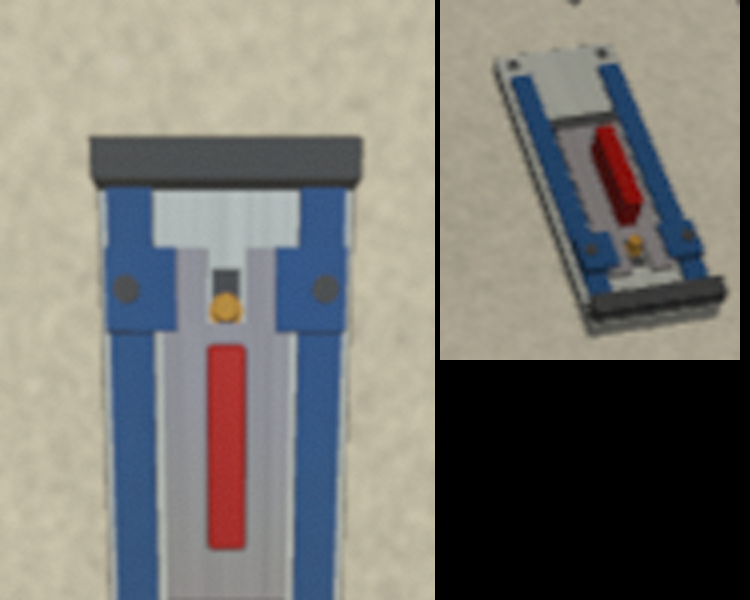

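Run:
```python
from h import *
import pickle
c,o=pickle.load(open("w13.pkl","rb"));im=cv2.imread("pics/w13.png")
cv2.imwrite("pics/w13d.png",cv2.resize(im[75:120,250:300],None,fx=12,fy=12,interpolation=cv2.INTER_CUBIC))
a=np.radians(-14.2);e=np.array([np.cos(a),np.sin(a)])
E=lambda u,v,z:float(onz(c,u,v,z)[:2]@e*1000)
print("heel",E(263,248/3,.021),"notch bottom",E(275,323/3,.021),"pin base front",E(275,320/3,.021))
print("heel->home expected notch", E(263,248/3,.021)-22)
```

```text
heel 588.6491561120818 notch bottom 566.8019882406537 pin base front 567.691477263325
heel->home expected notch 566.6491561120818
```

View pics/w13d.png

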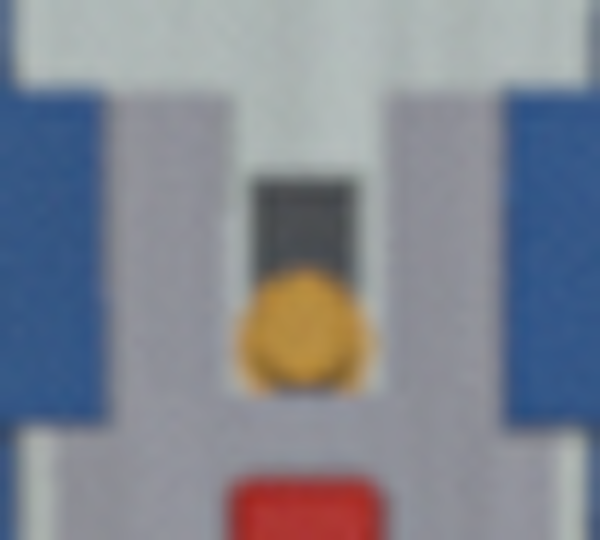

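The phone's match score was low (0.76), so I'll check it before handing in.

View pics/top1.png

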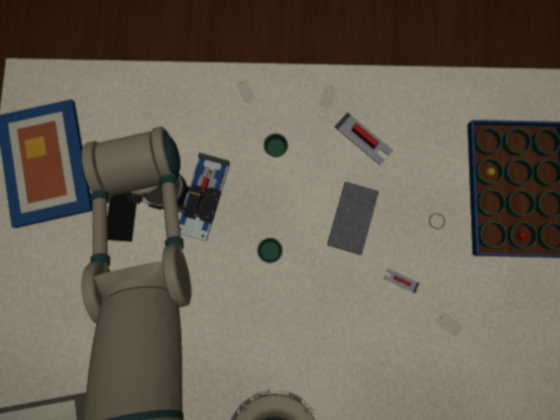

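View pics/scene1.png

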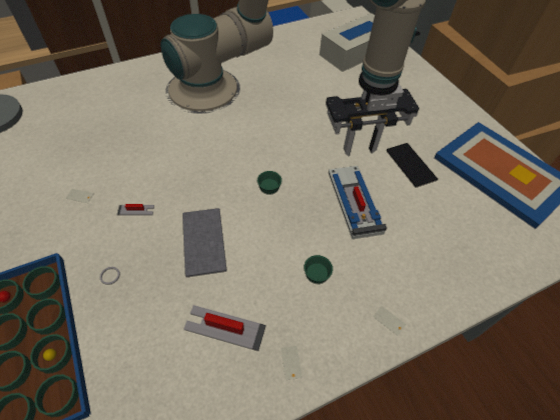

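The phone is only hidden by the arm in the top view. In the scene view it is still at (412,164), where it started. The arm is clear, so I'm handing in.

```bash
python3 -c "
from plant import *
print(job_done())"
```

```text
the job is handed in; nothing more can be done
None
```

The middle-sized red-grip blade is home on the brass pin in the carrier, released, and the job is handed in at about 27.5 s of the 59 s. No verdict was reported.

**What I did:** I gripped the blade by its spine, set it down lightly on the bed to find the height, then raised it a few tenths of a millimetre. I slid it under the blue lips in small steps until I felt the pin. I raised the push slowly to about 8 N at the wrist and held it above 7 N for about 0.8 s. The highest reading was about 8.4 N.

**Last checks:**
- **Fit:** the pin is centred in the notch, with the notch bottom within about 1 mm of it. The heel is under both lips, and the blade looks flat and in line between the rails.
- **Other objects:** the cups and steel ring show no shift in the top view. The phone matched poorly there (0.76) because the arm was hiding it. In the scene view it is where it started.

**What did not go quite as planned:**
- **Release:** the arm was still pushing with about 5–6 N when the fingers opened, because I had backed off too little. It sprang forward about 2.5 mm, but the blade stayed home in the picture taken right after.
- **Force reading:** these forces come from the wrist sensor, with about 0.6 N of noise and one reading per move. The pin force itself was not measured directly.

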